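# Trip the hidden tray latch of the craft case with the release pin

## Robot

A 6-joint arm with a two-finger parallel gripper is mounted at the origin on a cart in front of the work surface, level with it; the furniture and walls round the work are solid. World frame = base frame: x ahead of the robot, y to its left, z up, the work surface at z = 0. Lengths are in m, angles in rad, forces in N, time in s.
With the tool pointing down it reaches from about 0.325 to 0.85 m from the base axis. Payload 4.4 kg.
Tool frame: the origin (TCP) lies between the finger pads; the fingertips stand 14 mm ahead of it and the grasp point (between the pads) lies 5 mm behind it; z points along the fingers, y is the line along which they close (so a half turn about z gives the same grasp; the last joint's range is limited). The gripper opens to 94 mm and grips with 3 to 60 N. Pads are 16 mm wide; open, the fingers measure 119 mm over their backs; the gripper's body (75 mm by 177 mm) begins 78 mm behind the grasp point.
Start: joints at [1.163, 0.207, 1.542, -0, 1.393, -0.15], TCP at [0.147, 0.556, 0.219] pointing down, gripper open.
Joint ranges: [-2.73, 2.73], [-0.86, 2.22], [0.23, 2.46], [-1.11, 4.25], [0.08, 2.63], [-2.82, 2.82]. Speed limits (rad/s): [2.79, 2.79, 3.14, 3.14, 3.14, 3.14].

## Interface

Orientations are given as a unit quaternion [w, x, y, z].
In Python, from bench import env gives the robot as it stands.
- The arm moves only by the shell command python3 -m inch 'ROWS' [FORCE]. ROWS is JSON, a list of rows, each a list of 5 numbers: the shift along the tool's x, y, z in m, then the turn about the tool's z in rad, then the closure, from 0 (fully open) to 1 (shut). In form: [[dx, dy, dz, spin, hand], ...]. A call has 1 to 12 rows; each row is the pose to reach, as a shift and turn from the pose commanded when the call began, along the tool's axes at that moment; what a row does not reach only later rows make up. A row lasts 1/8 s, in which the tool goes at most 62.5 mm and 10.7 degrees, less where a joint would pass 70% of its speed; a pose out of reach is approached as far as the arm can. A call with a gripper value outside its range is refused whole. The fingers move at their own pace and stop on an object; FORCE is the grip in N (left out, the last holds). Time passes only in rows, so rows that repeat a pose let the fingers close. It gives the time, the measured TCP pose, the force, the opening and the grip force at its end, in the units of the state.
- env.sense(): the state, without advancing time (a new reading comes with each control period).
- env.capture(name): name is "side" or "top"; returns a dict with "img" (400x640x3 uint8, red, green, blue), "depth" (400x640 float32, m along the optical axis (not along the pixel's ray), 0 where there is no reading), "fovy" (degrees; the focal length in pixels is half the picture's height over the tangent of half this angle, whatever the lens; pixels are square), "cx", "cy" (the principal point, pixels), "R" (3x3) and "t" (3): a world point X has camera coordinates R X + t. Camera axes: x right, y down, z forward; pixel columns grow to the right and rows downward; lengths in m; the calibration is good to about 2 mm. A picture is of the moment at which its call begins.
- env.finish_job(): hands the job in; it is judged then, once.
Trained networks look in a picture, given as the dict that the camera call returned (one of the last four; its "shot" number tells which), for a name from the list of things; names that differ only in an ending like _2 or _b are one class to them, and where a whole thing is asked for, a point or a joint stands for the part that bears it (a point fixed in the world has none). Each returns a list of dicts, best first, with "score" (0 to 1); they miss things now and then, are a little off and sometimes report something else, mostly with a low value. They report only what shows in the picture. A call takes as long as a camera call. They do not tell look-alikes from the thing itself.
- env.masks_of(picture, name): "region" (400x640 bool, what is visible of it) and "box" ([left, top, right, bottom] in pixels, round what is visible of it).
The state is a dict: "t": time; "q": joint angles; "qvel": joint speeds; "effort": joint torques, N m; "tcp_pos": TCP position; "ee_rot": TCP orientation; "force": force on the tool from outside, world axes, zero at the start; "wrist_torque": the same for the moment, N m; "grip_width": opening from 0.0 (shut) to 1.0 (fully open); "grip_force": force on a finger pad.
Only numpy, scipy, OpenCV 4.12 (cv2) and the standard library are available. Lean on these libraries where they do the work, as an engineer would, in place of code of your own. Each camera call takes 0.05 s, during which the arm holds its last target. There are 200 camera calls.

## Task

The bead tray of the wooden craft case is locked by a spring latch hidden somewhere under the narrow slot in the top. Take the orange-handled release pin from its stand, feel through the slot for the latch and push it down so that the tray springs open, then put the pin back upright in the stand, fully down. Feel gently: never press on the case with more than 25 N, with pin or gripper, and leave the glass, the tub and the spool where they stand.

Things in the scene. Friction and masses are not known exactly. Their poses are not given: they have to be found in the camera images.
- slot (a point): centre of the mouth of the access slot in the case's top face, 85 mm above the table. The slot is 10 mm wide (along this frame's x, towards the back of the case) and 46 mm long (along y), z up; it goes straight through the 5 mm top plate, has a 1 mm chamfer and a dark steel frame round the mouth.
- deck_mid (a point): point 22 mm straight below the slot's mouth, in the top plane of a flat, rigid black deck. The deck has one well, 11 mm long along y and 16 mm along x (wider than the slot). The well's centre lies from -19 to +19 mm along y from this point, on the slot's middle line; it differs every time and is not measured: find it by feel. Elsewhere the deck is solid and does not give.
- paddle_mid (a point): point 34 mm straight below the slot's mouth: the height of the latch paddle's top. The paddle lies at the bottom of the well (wherever that is), 12 mm below the deck. It gives under about 4 N rising to about 9 N, frees the tray when pushed 5 to 6 mm down, comes to a hard stop about 11 mm down, and springs back.
- tray (a joint): how far the tray has come out of the front of the case (towards the case's -x): 0 shut and latched, 0.065 m fully out. It is spring driven: once the latch is tripped it runs out by itself in about a second or two and stays out; it cannot be pulled out while latched.
- pin: the loose release pin, 60 g: square orange handle 16 x 16 mm (sides along x and y) from 4 to 50 mm above the origin; below it a steel collar 22 mm wide, 4 mm thick; below that a straight steel rod 6 mm thick, round-ended, reaching 62 mm below the origin. Origin: centre of the collar's underside, z up the handle. Starts upright in the stand, collar on the stand's top.
- pin_tip (a point): the very end of the pin's rod, 62 mm below the pin's origin
- stand_hole (a point): centre of the mouth of the stand's hole, in the top face of the fixed dark wooden stand (60 x 60 mm block, 70 mm high, with a foot 70 x 70 mm). The hole is 10 x 10 mm, 66 mm deep, with 1.5 mm chamfer; axes x and y are the block's sides, z up.
- glass_b: bystander: loose clear tumbler 72 mm wide, 105 mm high; origin at the centre of its underside
- gesso_tub: bystander: loose white tub with a grey lid, 94 mm wide, 70 mm high; origin at the centre of its underside; it and the stand may change places (one is left, one right of the case)
- thread_spool: bystander: loose wooden spool of grey thread, 28 mm wide, 40 mm high; origin at the centre of its underside
- case: the fixed beech craft case, 164 x 176 mm, 85 mm high, with a green-fronted tray low in its front and the latch inside; origin at the centre of its underside, x towards its back, y along the slot, z up
Not all that is in view belongs to the job. Of the things that look like the part that bears stand_hole, the smaller one is meant.

How it is judged:
On the way, in this order (a step that is already met when the one before it is completed fails the run):
1. the pin has been drawn out of the stand (z of pin_tip in the frame of stand_hole above 0.005 m), for 0.1 s.
2. the tray springs open while the pin's tip is deep in the slot (value of joint tray above 0.008 m and z of pin_tip in the frame of slot below -0.03 m and x of pin_tip in the frame of slot between -0.012 and 0.012 m and y of pin_tip in the frame of slot between -0.027 and 0.027 m), for 0.03 s.
At the end, for the whole second after the job is handed in: the tray is out by more than 50 mm; the pin stands at rest and upright (within 0.1 rad) in the stand's hole, its collar within 6 mm of the mouth; glass, tub and spool stand upright within 30 mm of where they were (value of joint tray above 0.05 m and distance between pin and stand_hole below 0.006 m and angle between pin's own z axis and vertical below 0.1 rad and linear speed of pin below 0.02 m/s and distance of each of glass_b, gesso_tub, thread_spool from where it was at the start of the episode below 0.03 m and angle between each of glass_b, gesso_tub, thread_spool's own z axis and vertical below 0.2 rad); the robot touches nothing.
It fails at once if the pin presses on the case with more than 25 N (contact force between pin and case above 25 N).
It fails at once if the gripper presses on the case with more than 25 N (contact force between the fingers and case above 25 N).
It fails at once if the glass, the tub or the spool is pushed more than 30 mm or tipped over (distance of any of glass_b, gesso_tub, thread_spool from where it was at the start of the episode above 0.03 m or angle between any of glass_b, gesso_tub, thread_spool's own z axis and vertical above 0.5 rad).
It also fails if it takes over 58 s, if anything falls off the work surface, if the arm or the gripper's body presses on something with over 40 N, if the wrist force passes 120 N, or if a joint passes its speed limit or range.

## Working session

There is one attempt and no reset: what is moved stays moved. The work goes in short steps, Python scripts to look and compute and a shell command to move; the robot and the scene stay as the last step left them, time stands still between calls to the robot, and variables do not carry over. Pictures are saved under pics/ and viewed, at most 10 in all, crops included, and the job is handed in when it is done.

```bash
mkdir -p pics; cat > h.py <<'E'
import numpy as np, cv2, sys
from bench import env
def f(p): return p["img"].shape[0]/2/np.tan(np.radians(p["fovy"])/2)
def world(p,u,v,d=None):
    d=p["depth"][v,u] if d is None else d
    c=np.stack([(u-p["cx"])*d/f(p),(v-p["cy"])*d/f(p),d],-1)
    return (c-p["t"])@p["R"]
def cloud(p,mask):
    v,u=np.nonzero(mask&(p["depth"]>0)); return world(p,u,v)
def save(p,n): cv2.imwrite("pics/"+n,p["img"][:,:,::-1])
E
python3 - <<'E'
from h import *
print(env.sense())
for n in ["top","side"]:
    p=env.capture(n); save(p,n+"0.png"); print(n,p["fovy"],p["R"].tolist(),p["t"])
    for k in ["pin","stand_hole","slot","case","glass_b","gesso_tub","thread_spool"]:
        try:
            for r in env.masks_of(p,k)[:3]:
                c=cloud(p,r["region"]); 
                print(k,round(r["score"],2),np.round(r["box"]).astype(int), np.round(np.median(c,0),3),np.round(np.percentile(c,2,0),3),np.round(np.percentile(c,98,0),3))
        except Exception as e: print(k,e)
E
```

```text
{'t': 0.0, 'q': array([ 1.16250370e+00,  2.07420836e-01,  1.54293755e+00,  3.96152604e-05,
        1.39349900e+00, -1.50504179e-01]), 'qvel': array([ 0.00091335, -0.00033856,  0.00189168, -0.00144034, -0.00065401,
        0.00015212]), 'effort': array([ 8.53150486e-04, -3.70877516e+01, -2.81415886e+01,  6.98804506e-02,
        3.61490808e-02, -1.51374634e-04]), 'tcp_pos': array([0.1462831 , 0.55528366, 0.21829809]), 'ee_rot': array([-3.31017993e-04,  1.28541021e-01,  9.91703546e-01, -1.08307798e-03]), 'force': array([ 0.41727503, -0.69842173,  0.04784058]), 'wrist_torque': array([ 0.013396  ,  0.01617567, -0.03763219]), 'grip_force': 0.0, 'grip_width': 0.9996507304461869}
top 42.46577338932425 [[-0.05990115372354968, -0.9981941533114619, -0.0045037847863390185], [-0.9767449781715296, 0.05954332393182401, -0.20597048378796506], [0.20586670298833215, -0.00793882043907482, -0.9785478402872034]] [0.01800325 0.4755629  1.33843795]
stand_hole 0.85 [197 189 232 220] [0.459 0.259 0.066] [0.438 0.236 0.001] [0.5   0.299 0.075]
stand_hole 0.74 [386 235 418 264] [ 0.315 -0.229  0.043] [ 0.281 -
[... 1222 characters left out ...]
 0.002] [0.655 0.34  0.091]
stand_hole 0.62 [306 251 342 304] [0.47  0.3   0.044] [0.439 0.248 0.002] [0.503 0.307 0.07 ]
slot 0.86 [226 184 306 242] [0.614 0.026 0.068] [ 0.529 -0.135  0.   ] [0.707 0.048 0.084]
case 0.87 [226 185 301 242] [0.614 0.026 0.069] [ 0.529 -0.13   0.005] [0.705 0.048 0.084]
glass_b 0.88 [359 168 379 204] [ 0.316 -0.198  0.063] [ 0.284 -0.258  0.003] [ 0.345 -0.188  0.101]
gesso_tub 0.88 [303 165 333 196] [ 0.468 -0.288  0.045] [ 0.426 -0.862 -0.077] [ 0.511 -0.274  0.069]
gesso_tub 0.49 [290 206 307 234] [ 0.537 -0.024  0.028] [ 0.524 -0.113 -0.002] [0.547 0.037 0.049]
thread_spool 0.62 [380 242 393 267] [0.325 0.176 0.023] [0.312 0.158 0.   ] [0.334 0.181 0.04 ]
```

```bash
python3 - <<'E'
from h import *
p=env.capture("top"); q=env.capture("side")
a=cv2.resize(p["img"][90:280,170:460],None,fx=2.7,fy=2.7,interpolation=cv2.INTER_CUBIC)
cv2.imwrite("pics/topc.png",a[:,:,::-1])
b=cv2.resize(q["img"][150:330,200:410],None,fx=3.2,fy=3.2,interpolation=cv2.INTER_CUBIC)
cv2.imwrite("pics/sidec.png",b[:,:,::-1])
def top(p,xy0,xy1,z0,z1):
    v,u=np.nonzero(p["depth"]>0); w=world(p,u,v)
    m=(w[:,0]>xy0[0])&(w[:,0]<xy1[0])&(w[:,1]>xy0[1])&(w[:,1]<xy1[1])&(w[:,2]>z0)&(w[:,2]<z1)
    return w[m]
for cam in (p,q):
  for nm,A in {"case":((.5,-.16),(.72,.06),.079,.093),"stand":((.42,.22),(.52,.32),.064,.074),"handle":((.44,.24),(.5,.3),.085,.13),"handletop":((.44,.24),(.5,.3),.115,.13)}.items():
    c=top(cam,*A)
    if len(c)<5: print(nm,len(c)); continue
    r=cv2.minAreaRect((c[:,:2]*1000).astype(np.float32)); print(nm,len(c),np.round(c.mean(0),4),r, np.percentile(c[:,2],[5,50,95]))
E
```

```text
case 3684 [ 0.6159 -0.0505  0.0846] ((617.1455688476562, -50.92431640625), (176.2995147705078, 167.49867248535156), 81.73716735839844) [0.08037455 0.08451768 0.0890828 ]
stand 398 [0.4692 0.2697 0.0691] ((470.85894775390625, 270.8150939941406), (61.572444915771484, 61.14468765258789), 4.03239631652832) [0.06504235 0.06925302 0.07287689]
handle 62 [0.4688 0.2689 0.1113] ((470.7752380371094, 269.64947509765625), (15.07775592803955, 17.110647201538086), 83.0038070678711) [0.09312767 0.11563279 0.12220719]
handletop 33 [0.4698 0.2699 0.1191] ((469.527587890625, 270.13616943359375), (13.991981506347656, 14.036535263061523), 87.00409698486328) [0.11569343 0.11866773 0.12294326]
case 1447 [ 0.6166 -0.0379  0.0832] ((616.1909790039062, -50.61302185058594), (182.80441284179688, 164.91241455078125), 80.92202758789062) [0.08143509 0.08333657 0.08452092]
stand 491 [0.4704 0.2793 0.0686] ((470.6117858886719, 272.3538818359375), (60.28116226196289, 62.4990348815918), 3.538043260574341) [0.06562177 0.0687137  0.07040864]
handle 162 [0.4708 0.2776 0.1043] ((470.8799743652344, 273.48345947265625), (17.34421730041504, 16.11511993408203), 88.567626953125) [0.08694007 0.10496165 0.11880033]
handletop 40 [0.4706 0.2747 0.1177] ((470.42999267578125, 273.527587890625), (17.236770629882812, 15.409412384033203), 89.21619415283203) [0.11552439 0.11796839 0.1192901 ]
```

View pics/topc.png

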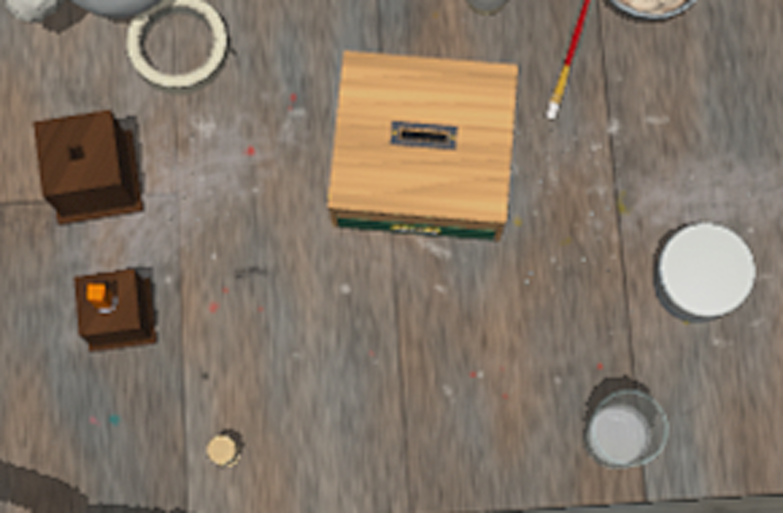

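View pics/sidec.png

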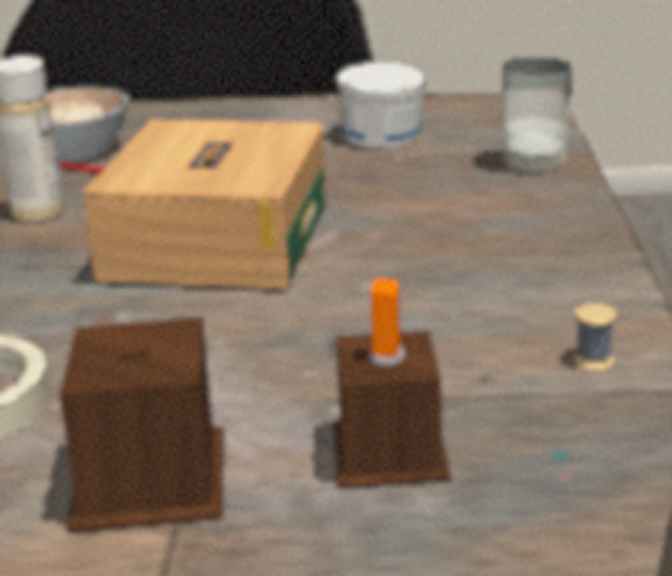

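```bash
cat > slot.py <<'E'
from h import *
def onplane(p,uv,z):
    uv=np.atleast_2d(uv).astype(float); d=np.stack([(uv[:,0]-p["cx"])/f(p),(uv[:,1]-p["cy"])/f(p),np.ones(len(uv))],-1)@p["R"]
    C=-p["R"].T@p["t"]; return C+d*((z-C[2])/d[:,2])[:,None]
if __name__=="__main__":
  for n,(u0,v0,u1,v1) in {"top":(310,130,345,150),"side":(252,190,278,206)}.items():
    p=env.capture(n); g=p["img"][v0:v1,u0:u1].astype(int); g=g[:,:,0]-g[:,:,2]  # wood is warm: r-b high
    w=np.clip((np.percentile(g,85)-g)/np.percentile(g,85),0,1); w[w<.35]=0
    m=(w>0).astype(np.uint8); k,l,s,c=cv2.connectedComponentsWithStats(m); i=1+s[1:,4].argmax(); v,u=np.nonzero(l==i)
    P=onplane(p,np.c_[u+u0,v+v0],.085); r=cv2.minAreaRect((P[:,:2]*1000).astype(np.float32)); print(n,len(u),np.average(P,axis=0,weights=w[v,u]),r)
E
python3 slot.py; python3 - <<'E'
from h import *
q=env.sense(); p=q["tcp_pos"]
ang=np.radians(75.2)
for (x,y,z) in [(.4708,.2715,.16),(.4708,.2715,.093)]:
    d=np.array([x,y,z])-p; ey=np.array([np.cos(ang),np.sin(ang)]); ex=np.array([-np.sin(ang),np.cos(ang)])
    print(d[:2]@ex,d[:2]@ey,-d[2])
E
```

```text
top 217 [ 0.61788981 -0.05002711  0.085     ] ((618.020263671875, -50.15763473510742), (65.9534683227539, 25.8968563079834), 81.48838806152344)
side 65 [ 0.61655716 -0.04532233  0.085     ] ((616.6375732421875, -48.24710464477539), (63.02335739135742, 23.843414306640625), 80.94039916992188)
-0.3860932414673807 -0.19224525936950987 0.059458257895949856
-0.3860932414673807 -0.19224525936950987 0.12645825789594986
```

```bash
python3 -m inch '[[-0.386,-0.192,0.05,-0.26,0],[-0.386,-0.192,0.05,-0.26,0],[-0.386,-0.192,0.05,-0.26,0],[-0.386,-0.192,0.05,-0.26,0],[-0.386,-0.192,0.05,-0.26,0],[-0.386,-0.192,0.05,-0.26,0],[-0.386,-0.192,0.05,-0.26,0],[-0.386,-0.192,0.05,-0.26,0],[-0.386,-0.192,0.05,-0.26,0]]' 30; python3 - <<'E'
from h import *
s=env.sense(); print(s["tcp_pos"],s["ee_rot"])
p=env.capture("side"); cv2.imwrite("pics/s1.png",cv2.resize(p["img"][150:310,250:400],None,fx=3.5,fy=3.5)[:,:,::-1])
E
```

```text
t: 2.12
tcp_pos: [0.4707, 0.2719, 0.1693]
ee_rot: [-0.0, -0.001, 1.0, 0.0]
force: [-0.6, 0.1, -0.4]
grip_width: 1.0
grip_force: 0.0
[0.47065492 0.27191817 0.16931467] [-4.27751331e-04 -6.24476526e-04  9.99999702e-01  1.51294543e-04]
```

View pics/s1.png

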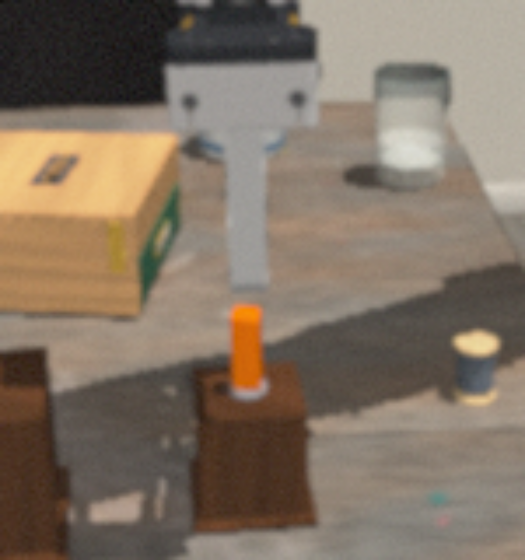

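The near finger is centred over the orange handle (columns ~232–268 against ~233–262), and the stand is clear of the fingers. Descending and gripping.

```bash
python3 -m inch '[[0,0,0.04,0,0],[0,0,0.075,0,0],[0,0,0.075,0,0],[0,0,0.075,0,1],[0,0,0.075,0,1],[0,0,0.075,0,1],[0,0,0.075,0,1],[0,0,0.075,0,1],[0,0,0.075,0,1]]' 30
```

```text
t: 3.3
tcp_pos: [0.4709, 0.2718, 0.0944]
ee_rot: [-0.0, -0.001, 1.0, -0.0]
force: [-0.0, -0.0, 0.6]
grip_width: 0.394
grip_force: 0.0
```

```bash
python3 -m inch '[[0,0,0,0,1],[0,0,0,0,1],[0,0,0,0,1],[0,0,0,0,1],[0,0,0,0,1]]' 40
```

```text
t: 3.92
tcp_pos: [0.4709, 0.2719, 0.0944]
ee_rot: [-0.0, -0.001, 1.0, -0.0]
force: [0.8, 0.5, 0.2]
grip_width: 0.165
grip_force: 39.6
```

```bash
python3 -m inch '[[0,0,-0.02,0,1],[0,0,-0.06,0,1],[0,0,-0.12,0,1],[0,0,-0.12,0,1],[0,0,-0.12,0,1]]'; python3 - <<'E'
from h import *
s=env.sense(); t=s["tcp_pos"]; print(t,s["force"],s["grip_force"])
p=env.capture("side"); save(p,"raw2.png"); cv2.imwrite("pics/s2.png",cv2.resize(p["img"][150:310,250:400],None,fx=3.5,fy=3.5,interpolation=cv2.INTER_CUBIC)[:,:,::-1])
for n in("side","top"):
    p=env.capture(n)
    X=np.array([[t[0],t[1],t[2]-.0244-.062],[t[0],t[1],t[2]-.0244],[.4708,.2715,.07]])
    c=X@p["R"].T+p["t"]; print(n,c[:,:2]/c[:,2:]*f(p)+[p["cx"],p["cy"]])
E
```

```text
t: 4.55
tcp_pos: [0.4706, 0.2718, 0.2141]
ee_rot: [-0.0, -0.001, 1.0, -0.0]
force: [-0.7, 1.0, -1.4]
grip_width: 0.169
grip_force: 39.6
[0.47056206 0.27181166 0.21412047] [-0.67825375  0.97307846 -1.35689303] 39.63320195674896
side [[319.79412266 234.51661936]
 [318.92098954 204.37296321]
 [320.4343947  260.810175  ]]
top [[204.11279727 197.4241153 ]
 [198.59949514 192.26619614]
 [208.92088567 201.71886863]]
```

View pics/s2.png

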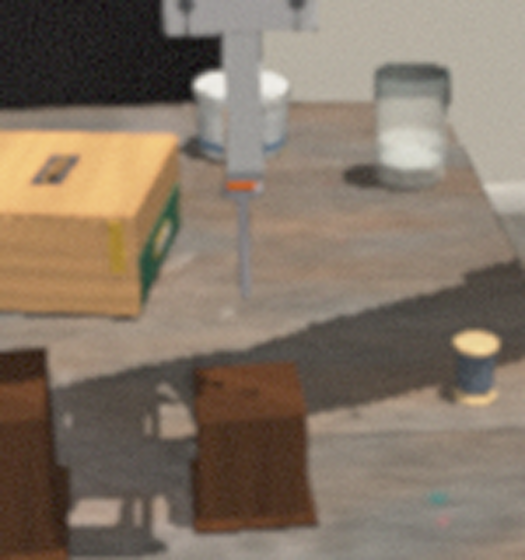

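Pin is out and hanging straight: collar at about (243,187), tip at (246,298) in the crop, within about 0.5 px of prediction. On to the slot.

```bash
python3 -m inch '[[-0.0245,-0.0536,0,0.05,1],[-0.049,-0.107,0,0.1,1],[-0.0735,-0.161,0,0.148,1],[-0.098,-0.2145,0,0.148,1],[-0.1225,-0.268,0.01,0.148,1],[-0.1469,-0.3218,0.019,0.148,1],[-0.1469,-0.3218,0.019,0.148,1],[-0.1469,-0.3218,0.019,0.148,1],[-0.1469,-0.3218,0.019,0.148,1]]'; python3 - <<'E'
from h import *
s=env.sense(); t=s["tcp_pos"]; print(t,s["ee_rot"],s["force"])
p=env.capture("side"); q=env.capture("top")
a=cv2.resize(p["img"][155:215,230:300],None,fx=7,fy=7,interpolation=cv2.INTER_CUBIC)
b=cv2.resize(q["img"][110:170,290:360],None,fx=7,fy=7,interpolation=cv2.INTER_CUBIC)
cv2.imwrite("pics/s3.png",np.vstack([a])[:,:,::-1])
for p in(p,q):
    X=np.array([[t[0],t[1],t[2]-.0864],[t[0],t[1],t[2]-.0244],[.617,-.05,.085]])
    c=X@p["R"].T+p["t"]; print(c[:,:2]/c[:,2:]*f(p)+[p["cx"],p["cy"]])
E
```

```text
t: 5.82
tcp_pos: [0.6179, -0.048, 0.1951]
ee_rot: [-0.001, 0.072, 0.997, 0.0]
force: [-0.3, -1.2, -0.3]
grip_width: 0.172
grip_force: 39.6
[ 0.61789735 -0.04798178  0.19508317] [-5.16519678e-04  7.19436328e-02  9.97408534e-01  2.50476825e-04] [-0.29514915 -1.22257063 -0.34174075]
[[264.38001178 189.85497353]
 [262.50421173 167.99288798]
 [265.48958315 197.67899966]]
[[325.85917444 137.13084238]
 [326.25062112 129.36140816]
 [326.49001942 140.19354561]]
```

View pics/s3.png

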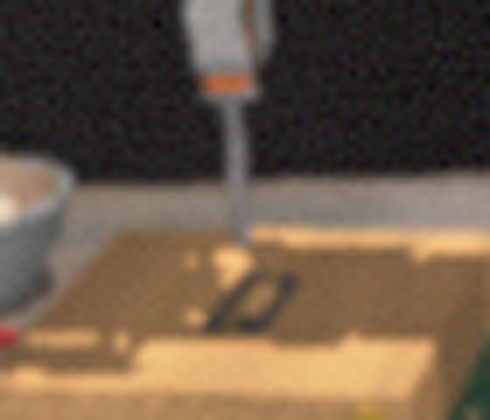

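The rod tip at crop (240,240) is where predicted, and the slot frame's centre is at about (254,304), about 1 mm to the front. I'll shift slightly and lower carefully.

```bash
python3 -m inch '[[0.0006,0,0.01,0,1],[0.0006,0,0.02,0,1],[0.0006,0,0.0225,0,1],[0.0006,0,0.024,0,1],[0.0006,0,0.0255,0,1],[0.0006,0,0.0255,0,1]]'
```

```text
t: 6.68
tcp_pos: [0.6181, -0.0496, 0.1701]
ee_rot: [0.0, 0.073, 0.997, -0.0]
force: [-0.5, 0.6, -0.7]
grip_width: 0.173
grip_force: 39.6
```

```bash
python3 -m inch '[[0.0007,0,0.001,0,1],[0.0007,0,0.0025,0,1],[0.0007,0,0.0025,0,1]]'
```

```text
t: 7.05
tcp_pos: [0.6171, -0.0493, 0.1673]
ee_rot: [-0.0, 0.073, 0.997, 0.0]
force: [-0.4, -0.5, -1.2]
grip_width: 0.171
grip_force: 39.6
```

```bash
python3 -m inch '[[0,-0.004,0.006,0,1],[0,-0.009,0.012,0,1],[0,-0.014,0.013,0,1],[0,-0.018,0.0135,0,1],[0,-0.018,0.0135,0,1],[0,-0.018,0.0135,0,1]]'
```

```text
t: 7.8
tcp_pos: [0.6148, -0.0672, 0.1542]
ee_rot: [0.0, 0.073, 0.997, 0.0]
force: [-0.4, -1.0, -0.7]
grip_width: 0.171
grip_force: 39.6
```

```bash
python3 -m inch '[[0,0,0.003,0,1],[0,0,0.004,0,1],[0,0,0.005,0,1],[0,0,0.005,0,1]]'; python3 -m inch '[[0,0,0.001,0,1],[0,0,0.001,0,1]]'
```

```text
t: 8.3
tcp_pos: [0.6146, -0.0671, 0.1491]
ee_rot: [-0.0, 0.073, 0.997, 0.0]
force: [-0.7, -0.3, 0.5]
grip_width: 0.172
grip_force: 39.6
t: 8.55
tcp_pos: [0.6147, -0.0671, 0.1488]
ee_rot: [0.0, 0.073, 0.997, 0.0]
force: [-1.5, 0.4, 5.6]
grip_width: 0.168
grip_force: 39.7
```

```bash
python3 -m inch '[[0,0.0015,0,0,1],[0,0.003,0,0,1],[0,0.003,0,0,1]]'|grep -E "tcp|force: \["; python3 -m inch '[[0,0.0015,0,0,1],[0,0.003,0,0,1],[0,0.003,0,0,1]]'|grep -E "tcp|force: \["
```

```text
tcp_pos: [0.6155, -0.0654, 0.1487]
force: [-2.6, -2.3, 5.7]
tcp_pos: [0.6165, -0.0619, 0.1487]
force: [0.1, -2.2, 6.1]
```

```bash
for i in 1; do python3 -m inch '[[0,0.0015,0,0,1],[0,0.003,0,0,1],[0,0.003,0,0,1]]'|grep -E "tcp|force: \["; done; python3 -m inch '[[0,0.0015,0,0,1],[0,0.003,0,0,1],[0,0.003,0,0,1]]'|grep -E "tcp|force: \["
```

```text
tcp_pos: [0.617, -0.0587, 0.1487]
force: [-0.8, -1.8, 5.8]
tcp_pos: [0.6174, -0.0558, 0.1487]
force: [-0.6, -2.9, 5.0]
```

```bash
python3 -m inch '[[0,0.0015,0,0,1],[0,0.003,0,0,1],[0,0.003,0,0,1]]'|grep -E "tcp|force: \["; python3 -m inch '[[0,0.0015,0,0,1],[0,0.003,0,0,1],[0,0.003,0,0,1]]'|grep -E "tcp|force: \["
```

```text
tcp_pos: [0.6178, -0.0529, 0.1487]
force: [-0.3, -2.3, 4.8]
tcp_pos: [0.6174, -0.048, 0.1474]
force: [1.3, 1.4, -0.4]
```

```bash
python3 -m inch '[[0,0,0.002,0,1],[0,0,0.004,0,1],[0,0,0.007,0,1],[0,0,0.009,0,1],[0,0,0.009,0,1]]'
```

```text
t: 11.42
tcp_pos: [0.6174, -0.0474, 0.1384]
ee_rot: [0.0, 0.073, 0.997, 0.002]
force: [2.0, 6.1, 1.3]
grip_width: 0.17
grip_force: 39.8
```

```bash
python3 -m inch '[[0,0.002,0,0,1],[0,0.002,0.002,0,1],[0,0.002,0.004,0,1],[0,0.002,0.004,0,1]]'
```

```text
t: 11.92
tcp_pos: [0.6177, -0.047, 0.1363]
ee_rot: [0.0, 0.073, 0.997, 0.0]
force: [-1.2, 3.9, 6.9]
grip_width: 0.169
grip_force: 39.8
```

```bash
python3 -m inch '[[0,0.001,0.0015,0,1],[0,0.001,0.003,0,1],[0,0.001,0.003,0,1]]';python3 -m inch '[[0,0,0.001,0,1],[0,0,0.002,0,1],[0,0,0.002,0,1]]'
```

```text
t: 12.3
tcp_pos: [0.6171, -0.0466, 0.1338]
ee_rot: [-0.001, 0.073, 0.997, -0.0]
force: [-3.7, 2.8, 10.0]
grip_width: 0.168
grip_force: 39.8
t: 12.68
tcp_pos: [0.6164, -0.0465, 0.1307]
ee_rot: [-0.002, 0.073, 0.997, -0.0]
force: [-3.3, 3.2, 7.6]
grip_width: 0.171
grip_force: 39.8
```

```bash
python3 -m inch '[[0,0,0.001,0,1],[0,0,0.0015,0,1],[0,0,0.0015,0,1],[0,0,0.0015,0,1]]'; python3 - <<'E'
from h import *
p=env.capture("side"); cv2.imwrite("pics/s4.png",cv2.resize(p["img"][150:260,210:330],None,fx=5,fy=5,interpolation=cv2.INTER_CUBIC)[:,:,::-1])
E
```

```text
t: 13.18
tcp_pos: [0.6164, -0.0465, 0.1298]
ee_rot: [-0.002, 0.073, 0.997, -0.0]
force: [-4.0, 4.2, 10.5]
grip_width: 0.169
grip_force: 39.8
```

View pics/s4.png

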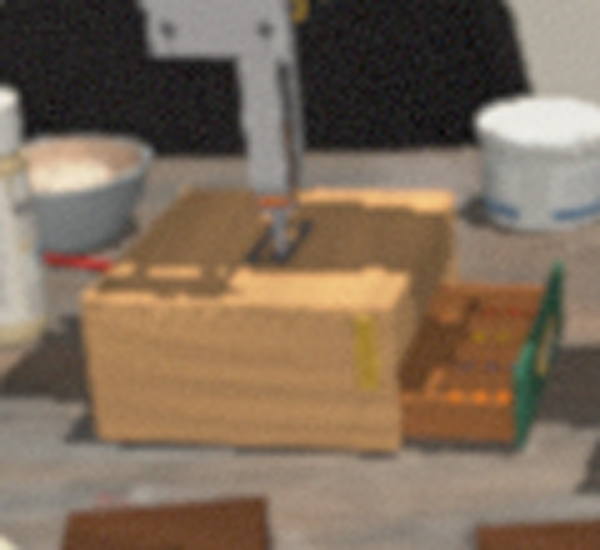

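The tray is out: the green front stands at crop (540,350), well clear of the case. Withdrawing the pin.

```bash
python3 -m inch '[[0,0,-0.004,0,1],[0,0.0005,-0.010,0,1],[0,0.0005,-0.018,0,1],[0,0.0005,-0.026,0,1],[0,0.0005,-0.036,0,1],[0,0.0005,-0.05,0,1],[0,0,-0.085,0,1],[0,0,-0.085,0,1],[0,0,-0.085,0,1]]'; python3 - <<'E'
from h import *
s=env.sense(); p=s["tcp_pos"]; w,a,b,c=s["ee_rot"]; from scipy.spatial.transform import Rotation as R
M=R.from_quat([a,b,c,w]).as_matrix(); print(p,M.T@(np.array([.4709,.2719,.2141])-p), np.degrees(np.arctan2(M[1,1],M[0,1])))
E
```

```text
t: 14.35
tcp_pos: [0.6173, -0.0464, 0.2129]
ee_rot: [-0.0, 0.073, 0.997, -0.0]
force: [-0.1, -0.7, -1.7]
grip_width: 0.166
grip_force: 39.7
[ 0.61729215 -0.04635684  0.21291659] [ 0.19108176  0.2936087  -0.00108182] 81.64539591020447
```

```bash
python3 -m inch '[[0.032,0.049,0,-0.05,1],[0.064,0.098,0,-0.1,1],[0.095,0.147,0,-0.146,1],[0.127,0.196,0,-0.146,1],[0.159,0.245,0,-0.146,1],[0.191,0.2936,0,-0.146,1],[0.191,0.2936,0,-0.146,1],[0.191,0.2936,0,-0.146,1],[0.191,0.2936,0,-0.146,1]]'; python3 - <<'E'
from h import *
t=env.sense()["tcp_pos"]; print(t)
p=env.capture("side"); q=env.capture("top"); A=lambda p,a,b,c,d,k:cv2.resize(p["img"][a:b,c:d],None,fx=k,fy=k,interpolation=cv2.INTER_CUBIC)
cv2.imwrite("pics/s5.png",np.hstack([A(p,190,280,285,355,5.5),A(q,165,255,165,235,5.5)])[:,:,::-1])
for p in(p,q):
    X=np.array([[t[0],t[1],t[2]-.0864],[t[0],t[1],t[2]-.0244],[.4708,.2717,.07]])
    c=X@p["R"].T+p["t"]; print(c[:,:2]/c[:,2:]*f(p)+[p["cx"],p["cy"]])
E
```

```text
t: 15.48
tcp_pos: [0.4717, 0.2705, 0.2127]
ee_rot: [-0.001, 0.001, 1.0, -0.0]
force: [0.2, 1.1, -0.5]
grip_width: 0.171
grip_force: 39.7
[0.47169192 0.27053829 0.21271181]
[[319.21304862 234.8965834 ]
 [318.32283458 204.84045957]
 [320.43603612 260.86258101]]
[[204.72560849 197.07179736]
 [199.24922595 191.90346022]
 [208.84546016 201.72336813]]
```

View pics/s5.png

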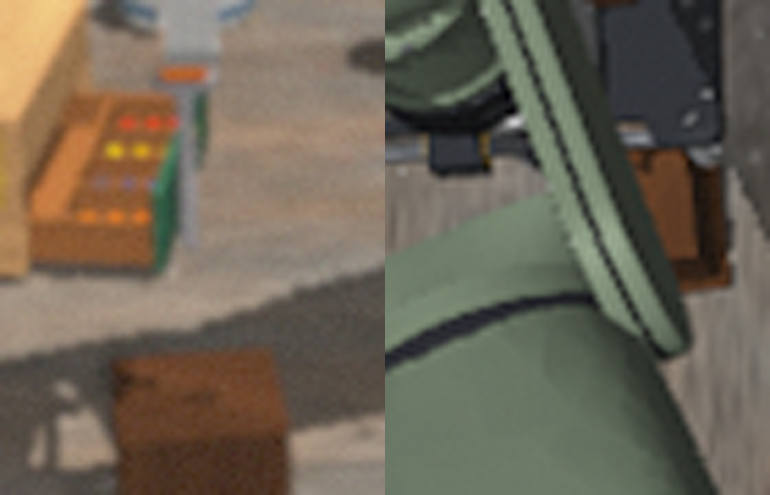

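Pin still hangs straight (tip at crop (191,245)), same offset as before, so no slip. Correcting and going down to just above the hole.

```bash
python3 -m inch '[[0.0008,0.0012,0.02,0,1],[0.0008,0.0012,0.04,0,1],[0.0008,0.0012,0.049,0,1],[0.0008,0.0012,0.049,0,1],[0.0008,0.0012,0.049,0,1],[0.0008,0.0012,0.049,0,1]]'
```

```text
t: 16.32
tcp_pos: [0.4712, 0.2733, 0.1654]
ee_rot: [0.001, -0.0, 1.0, 0.0]
force: [-0.7, -0.6, -0.2]
grip_width: 0.169
grip_force: 39.7
```

```bash
python3 -m inch '[[0.0003,-0.0013,0,0,1],[0.0003,-0.0013,0.004,0,1],[0.0003,-0.0013,0.008,0,1],[0.0003,-0.0013,0.011,0,1],[0.0003,-0.0013,0.012,0,1],[0.0003,-0.0013,0.012,0,1]]'
```

```text
t: 17.08
tcp_pos: [0.4702, 0.2718, 0.1523]
ee_rot: [-0.0, -0.0, 1.0, -0.0]
force: [0.9, -0.3, -0.7]
grip_width: 0.168
grip_force: 39.7
```

```bash
python3 -m inch '[[-0.0004,0,0.01,0,1],[-0.0004,0,0.02,0,1],[-0.0004,0,0.03,0,1],[-0.0004,0,0.04,0,1],[-0.0004,0,0.05,0,1],[-0.0004,0,0.055,0,1],[-0.0004,0,0.057,0,1],[-0.0004,0,0.057,0,1]]'
```

```text
t: 18.08
tcp_pos: [0.4708, 0.2718, 0.0955]
ee_rot: [0.0, -0.0, 1.0, 0.0]
force: [-0.6, 0.3, -0.5]
grip_width: 0.172
grip_force: 39.7
```

```bash
python3 -m inch '[[0,0,0,0,0.6],[0,0,0,0,0.4],[0,0,0,0,0.4],[0,0,0,0,0.4],[0,0,0,0,0.4],[0,0,0,0,0.4],[0,0,-0.03,0,0.4],[0,0,-0.08,0,0.4],[0,0,-0.12,0,0.4],[0,0,-0.12,0,0.4],[0,0,-0.12,0,0.4]]'; python3 - <<'E'
from h import *
p=env.capture("side"); cv2.imwrite("pics/s6.png",cv2.resize(p["img"][150:310,250:400],None,fx=3.5,fy=3.5,interpolation=cv2.INTER_CUBIC)[:,:,::-1])
E
```

```text
t: 19.45
tcp_pos: [0.47, 0.2715, 0.2144]
ee_rot: [-0.001, -0.0, 1.0, -0.0]
force: [-0.0, -0.7, -0.3]
grip_width: 0.603
grip_force: 0.0
```

View pics/s6.png

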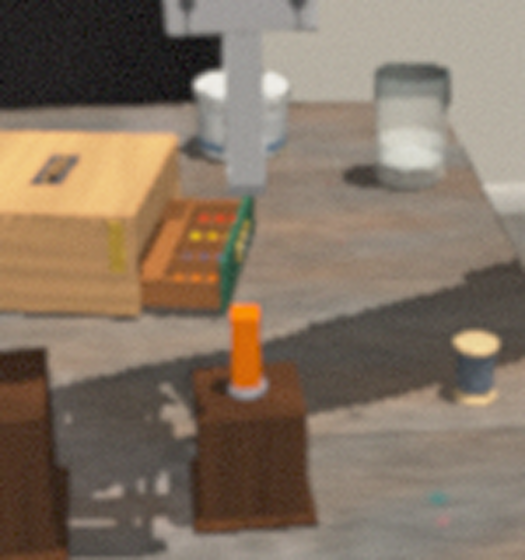

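The pin stands upright with its collar on the stand (crop (247,388)). The tray is fully out, and the glass and spool have not moved.

```bash
python3 -c "
from bench import env
print(env.finish_job())"
```

```text
the job is handed in; nothing more can be done
None
```

The latch is tripped and the tray is fully out, the pin is back upright in the stand with its collar down, and the job was handed in at about 19.5 s; the call returned no verdict. The wrist force never read above about 12 N in the slot, and the glass, tub and spool look unmoved in the last picture.

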